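# Unlatch the spice tray and slide it to the other end

## Task

Press the spring catch plate of the spice stand down with the fingertips and, keeping it down, push the tray by its steel bow over the catch and on to the far end of the stand, until the catch springs up again behind the tray and locks it there. The two spice jars ride along standing in the tray: do not touch or lift them, and leave the other things on the worktop where they are. Let go and move clear at the end.

Things in the scene. Friction and masses are not known exactly. Their poses are not given: they have to be found in the camera images.
- spice_stand: Low spice stand fixed to the worktop: pale wooden deck 340 mm long (x), 156 mm wide (y), top 18 mm above the worktop, with an aluminium guide rail along each long side (inner lips 65 mm from the middle line, tops 33 mm up). Origin: centre of its underside, on the worktop (z = 0). Its x axis is the way the tray slides, z is up.
- carriage (a joint): How far the tray has slid along the stand's +x (m): 0 parked at the -x end (start), 0.160 at the far stop. Friction about 2 N, up to 4 N more while the catch rubs under the tray. The rails hold the tray down: it cannot be lifted.
- tray_edge (a point): Middle of the tray's leading (+x) edge, at its underside, 23 mm above the worktop (5 mm over the deck); at the start at stand x = -79 mm. The brown wooden tray reaches 90 mm back from here, is 128 mm wide and 18 mm tall with its rim; its floor is 6 mm thick.
- push_bar (a point): Middle of the cross bar of the steel bow on the tray: a round 10 mm rod along y, its centre 36 mm above the worktop, 72 mm ahead of the tray edge (stand x = -7 mm at the start). Two such rods at y = +-56 mm join it to the tray. The window between tray, rods and bar (67 mm in x, 100 mm in y) is open from above; a finger goes through it down to the catch.
- plate (a joint): How far the spring catch is pressed down (m): 0 up, 0.009 lower stop. About 3 N to start, 7 N at the bottom; it springs back. Up, it blocks the tray's edge; the tray passes only while it is pressed more than 0.005. Then the tray itself keeps it down, until the tray has slid more than 0.153 and it springs up behind the tray.
- catch_top (a point): Middle of the top of the catch plate, a ribbed flat steel plate 60 mm (stand x) by 70 mm (stand y) at stand x = -46 mm, inside the bow's window at the start, 3 mm ahead of the tray. Its top is 28 mm above the worktop when up (10 mm over the deck), 19 mm at the lower stop. It moves only up and down; a fingertip may slide along it while pressing.
- jar_a: Spice jar with a pale cap, 40 mm across, 105 mm tall, standing loose in the tray about 50 mm behind its leading edge, on the left or right. Origin: centre of its underside (29 mm above the worktop).
- jar_b: Spice jar with a red cap, 46 mm across, 97 mm tall, standing loose in the tray beside the other one. Origin: centre of its underside.
- olive_jar: Bystander: glass jar of olives with a dark lid, 70 mm across, 86 mm tall, standing loose on the worktop 40 to 60 mm beyond the far (+x) end of the stand. Origin: centre of its underside.
- garlic: Bystander: garlic bulb, 60 mm across, 59 mm tall, loose on the worktop. Origin: centre of its underside.
- soda_can: Bystander: slim drinks can, 53 mm across, 134 mm tall, loose on the worktop. Origin: centre of its underside.
There are look-alikes about, which are no part of the job. What is shaped like the jar_a but green is not meant.

How it is judged:
By the outcome, as a careful person would: the job done as asked, in the order asked, and still so for the second after the job is handed in, with the robot touching nothing.
It also fails if it takes over 38 s, if anything falls off the work surface, if the arm or the gripper's body presses on something with over 40 N, if the wrist force passes 120 N, or if a joint passes its speed limit or range.

## Robot

A 6-joint arm with a two-finger parallel gripper is mounted at the origin on a cart in front of the work surface, level with it; the furniture and walls round the work are solid. World frame = base frame: x ahead of the robot, y to its left, z up, the work surface at z = 0. Lengths are in m, angles in rad, forces in N, time in s.
With the tool pointing down it reaches from about 0.35 to 0.875 m from the base axis. Payload 15.5 kg.
Tool frame: the origin (TCP) lies between the finger pads; the fingertips stand 17 mm ahead of it and the grasp point (between the pads) lies 2 mm behind it; z points along the fingers, y is the line along which they close (so a half turn about z gives the same grasp; the last joint's range is limited). The gripper opens to 85 mm and grips with 20 to 120 N. Pads are 22 mm wide; open, the fingers measure 114 mm over their backs; the gripper's body (76 mm by 85 mm) begins 54 mm behind the grasp point. The pads swing forward as they close: fully open they stand 13 mm farther back than shut.
Start: joints at [-1.288, 0.494, 1.345, -0, 1.302, -0.096], TCP at [0.231, -0.581, 0.222] pointing down, gripper open.
Joint ranges: [-2.91, 2.91], [-0.82, 2.16], [0.22, 2.67], [-1.22, 4.37], [0.12, 2.79], [-3.08, 3.08]. Speed limits (rad/s): [1.89, 1.89, 2.57, 3.01, 3.01, 3.01].

## Interface

Orientations are given as [roll, pitch, yaw] about the fixed x, y, z axes, in that order (R = Rz(yaw) Ry(pitch) Rx(roll)).
In Python, from cell import ctrl, imaging, workorder, trace, place_of gives the robot as it stands.
- The arm moves only by the tool move_arm, never from a script. Its argument "increments" is a list of rows, each a list of 3 entries, a list of its own where there are three numbers: the opening, from 0 (shut) to 1 (fully open), then the shift along the tool's x, y, z in mm, then the turn, a rotation vector about the tool's x, y, z in degrees. In form: [[hand, [x, y, z], [wx, wy, wz]], ...]. A call has 1 to 20 rows; each row is the pose to reach, as a shift and turn from the pose commanded when the call began, along the tool's axes at that moment; what a row does not reach only later rows make up. A row lasts 1/10 s, in which the tool goes at most 50 mm and 8.59 degrees, less where a joint would pass 70% of its speed; a pose out of reach is approached as far as the arm can. A call with a gripper value outside its range is refused whole. The fingers move at their own pace and stop on an object; "force" is the grip in N (left out, the last holds). Time passes only in rows, so rows that repeat a pose let the fingers close. It gives the time, the measured TCP pose, the force, the opening and the grip force at its end, in the units of the state.
- ctrl.sense(): the state, without advancing time (a new reading comes with each control period).
- imaging.get_image(name): name is "scene" or "top" or "wrist"; returns a dict with "frame" (400x640x3 uint8, blue, green, red), "K" (3x3 intrinsics, pixels), "R" (3x3) and "t" (3): a world point X has camera coordinates R X + t. Camera axes: x right, y down, z forward; pixel columns grow to the right and rows downward; lengths in m; the calibration is good to about 2 mm. The wrist camera is an equidistant fisheye: a pixel r from the principal point sees the ray r / f radians off the axis. A picture is of the moment at which its call begins. There is no depth.
- workorder.job_done(): hands the job in; it is judged then, once.
Trained networks look in the newest picture that a camera, given by its name, has taken for a name from the list of things; names that differ only in an ending like _2 or _b are one class to them, and where a whole thing is asked for, a point or a joint stands for the part that bears it (a point fixed in the world has none). Each returns a list of dicts, best first, with "p" (0 to 1); they miss things now and then, are a little off and sometimes report something else, mostly with a low value. They report only what shows in the picture. A call takes as long as a camera call. They do not tell look-alikes from the thing itself.
- trace(name, camera): "pixels" (400x640 bool, what is visible of it).
- place_of(name, camera): "point" ([x, y, z] in m, in the coordinates of the camera as it stood for that picture, good to about 4 mm: a listed point, or the origin of a listed thing).
The state is a dict: "time": time; "qpos": joint angles; "joint_velocities": joint speeds; "joint_torque": joint torques, N m; "tool_pos": TCP position; "tool_rot": TCP orientation; "ft_force": force on the tool from outside, world axes, zero at the start; "wrist_torque": the same for the moment, N m; "opening": finger opening in m; "gripper_force": force on a finger pad.
Only numpy, scipy, OpenCV 4.12 (cv2) and the standard library are available. Lean on these libraries where they do the work, as an engineer would, in place of code of your own. Each camera call takes 0.05 s, during which the arm holds its last target. There are 200 camera calls.

## Working session

There is one attempt and no reset: what is moved stays moved. The work goes in short steps, Python scripts to look and compute and a tool call to move; the robot and the scene stay as the last step left them, time stands still between calls to the robot, and variables do not carry over. Pictures are saved under pics/ and viewed, at most 10 in all, crops included, and the job is handed in when it is done.

Besides the shell and the picture viewer there is one more tool, called after ">>>" by a JSON object that holds its "name" and its "arguments", one argument or row to a line. move_arm: Moves the arm, as the interface text tells. Its arguments: {"type":"object","properties":{"increments":{"type":"array","items":{"type":"array"}},"force":{"type":"number"}},"required":["increments"]}

```bash
mkdir -p pics; cat > h.py <<'E'
import numpy as np, cv2
from cell import ctrl, imaging, workorder, trace, place_of
def world(name,cam,im):
    out=[]
    for d in place_of(name,cam):
        out.append((np.round(im["R"].T@(np.array(d["point"])-im["t"]),4),round(float(d["p"]),2)))
    return out
E
python3 - <<'E'
from h import *
for c in ("scene","top"):
    im=imaging.get_image(c); cv2.imwrite(f"pics/{c}0.png",im["frame"])
    for n in ("spice_stand","tray_edge","push_bar","catch_top","jar_a","jar_b","olive_jar","garlic","soda_can"):
        print(c,n,world(n,c,im)[:3])
s=ctrl.sense();print(s["time"],s["tool_pos"],s["tool_rot"],s["opening"])
E
```

```text
scene spice_stand [(array([ 0.473 , -0.043 ,  0.0021]), 0.7)]
scene tray_edge []
scene push_bar [(array([0.4062, 0.3028, 0.004 ]), 0.75), (array([ 0.4695, -0.0503,  0.0358]), 0.66)]
scene catch_top [(array([ 0.4709, -0.0919,  0.0276]), 0.59)]
scene jar_a [(array([ 4.235e-01, -2.706e-01,  3.000e-04]), 0.79), (array([ 4.735e-01, -4.210e-02, -2.000e-04]), 0.71)]
scene jar_b [(array([ 4.235e-01, -2.706e-01,  3.000e-04]), 0.79), (array([ 4.735e-01, -4.210e-02, -2.000e-04]), 0.71)]
scene olive_jar [(array([0.5048, 0.2057, 0.0011]), 0.95)]
scene garlic [(array([0.4063, 0.3046, 0.0037]), 0.6)]
scene soda_can [(array([ 0.6356,  0.089 , -0.002 ]), 0.93)]
top spice_stand [(array([ 0.4715, -0.0397,  0.    ]), 0.64)]
top tray_edge [(array([ 0.4679, -0.1186,  0.0233]), 0.84)]
top push_bar [(array([ 0.4706, -0.0524,  0.0352]), 0.71)]
top catch_top [(array([ 0.4685, -0.0952,  0.0279]), 0.67)]
top jar_a [(array([ 0.4402, -0.1649,  0.0309]), 0.68), (array([ 0.4969, -0.1763,  0.0299]), 0.61), (array([ 0.523 , -0.2891,  0.0006]), 0.57)]
top jar_b [(array([ 0.4402, -0.1649,  0.0309]), 0.68), (array([ 0.4969, -0.1763,  0.0299]), 0.61), (array([ 0.523 , -0.2891,  0.0006]), 0.57)]
top olive_jar [(array([0.4984, 0.2128, 0.0034]), 0.61)]
top garlic [(array([0.4056, 0.3061, 0.0008]), 0.63)]
top soda_can []
1.0 [ 0.2305517  -0.58093278  0.2222955 ] [3.14153520e+00 1.00025535e-05 3.77793913e-01] 0.08551463276581775
```

View pics/top0.png

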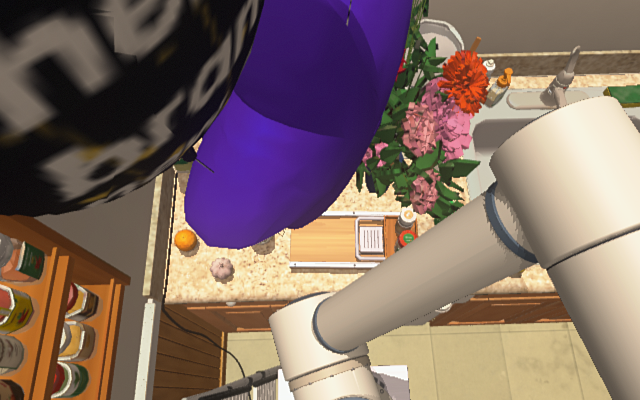

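View pics/scene0.png

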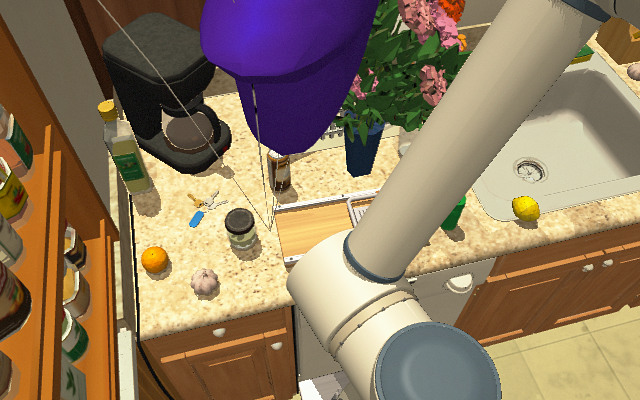

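```bash
python3 - <<'E'
from h import *
ims={c:imaging.get_image(c) for c in ("scene","top","wrist")}
for c,i in ims.items(): print(c,np.round(-i["R"].T@i["t"],3),np.round(i["R"],3).tolist(),i["K"][0,0],i["K"][:2,2])
t=cv2.imread("pics/top0.png")[195:285,270:430]; 
s=cv2.imread("pics/scene0.png")[170:290,180:380]
a=cv2.resize(t,(800,450),interpolation=cv2.INTER_CUBIC);cv2.imwrite("pics/t1.png",a)
cv2.imwrite("pics/w0.png",ims["wrist"]["frame"])
# deck: trace stand, project pixels on plane z=.018
i=ims["top"];m=trace("spice_stand","top")
for d in m[:1]:
    v,u=np.nonzero(d["pixels"]);print(d["p"],len(u),u.min(),u.max(),v.min(),v.max())
    ray=np.linalg.inv(i["K"])@np.vstack([u,v,np.ones(len(u))]);ray=i["R"].T@ray;C=-i["R"].T@i["t"]
    P=(C[:,None]+ray*((.018-C[2])/ray[2]))[:2]
    print(cv2.minAreaRect(P.T.astype(np.float32)))
    # edges: per-column min/max x
    y=P[1];x=P[0]
    for sgn in(1,-1):
        pts=[]
        for k in np.arange(-.02,.11,.005):
            q=x[(y>k)&(y<k+.005)]
            if len(q): pts.append((k+.0025,(sgn*q).max()*sgn))
        pts=np.array(pts);f=np.polyfit(pts[:,0],pts[:,1],1);print(f,np.std(pts[:,1]-np.polyval(f,pts[:,0])))
E
```

```text
scene [-0.163  0.215  1.039] [[-0.254, -0.967, 0.011], [-0.779, 0.198, -0.595], [0.574, -0.16, -0.803]] 520.3491317879827 [316.40365134 196.48406722]
top [0.087 0.05  1.211] [[-0.029, -1.0, -0.003], [-0.927, 0.028, -0.375], [0.375, -0.008, -0.927]] 465.820779885207 [321.52681042 206.71026921]
wrist [ 0.302 -0.553  0.374] [[0.368, -0.93, -0.0], [-0.887, -0.352, 0.299], [-0.278, -0.11, -0.954]] 309.70691628693146 [318.03583432 195.317272  ]
0.84 5550 289 417 210 268
((0.47500675916671753, -0.04482606053352356), (0.34479355812072754, 0.16361241042613983), 88.31617736816406)
[-0.46136856  0.55830449] 0.0060597769609380125
[0.04709562 0.39417058] 0.0008254232359543273
```

View pics/t1.png

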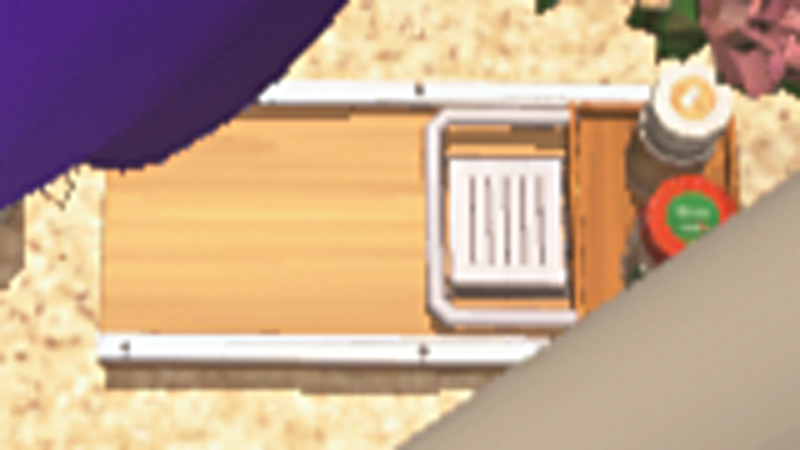

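View pics/w0.png

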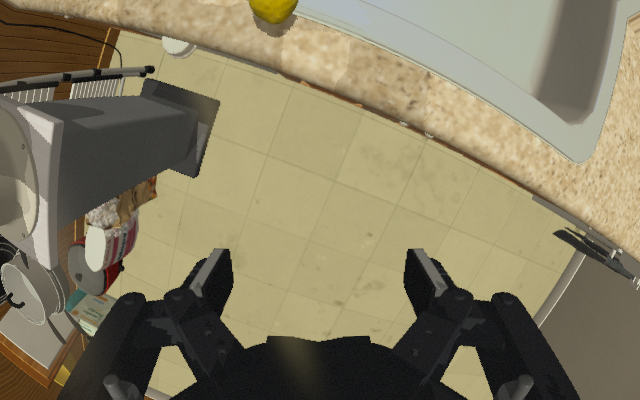

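>>> {"name": "move_arm", "arguments": {
  "increments": [
    [0,[20,-20,0],[0,0,-4]],
    [0,[45,-40,0],[0,0,-8]],
    [0,[75,-70,0],[0,0,-13]],
    [0,[105,-100,0],[0,0,-18]],
    [0,[135,-130,0],[0,0,-24]],
    [0,[165,-160,0],[0,0,-30]],
    [0,[195,-190,0],[0,0,-36]],
    [0,[225,-220,0],[0,0,-42]],
    [0,[255,-250,0],[0,0,-47]],
    [0,[285,-280,0],[0,0,-52]],
    [0,[315,-310,0],[0,0,-57]],
    [0,[345,-335,0],[0,0,-61]],
    [0,[370,-355,0],[0,0,-64]],
    [0,[390,-365,0],[0,0,-67]],
    [0,[400,-370,0],[0,0,-67]],
    [0,[400,-370,0],[0,0,-67]],
    [0,[400,-370,0],[0,0,-67]]
  ]
}}

```text
time: 2.9
tool_pos: [0.4655, -0.09, 0.2222]
tool_rot: [-3.141, 0.0, 1.546]
ft_force: [-0.3, 0.1, -0.3]
opening: 0.0001
gripper_force: 0.0
```

```bash
python3 - <<'E'
from h import *
for c in ("wrist","top"):
    im=imaging.get_image(c); cv2.imwrite(f"pics/{c}2.png",im["frame"])
    for n in ("spice_stand","tray_edge","push_bar","catch_top","olive_jar","jar_a"):
        print(c,n,world(n,c,im)[:3])
print(ctrl.sense()["qpos"])
E
```

```text
wrist spice_stand [(array([ 0.4712, -0.0441,  0.    ]), 0.93)]
wrist tray_edge [(array([ 0.469 , -0.1223,  0.0236]), 0.78)]
wrist push_bar [(array([ 0.4699, -0.0553,  0.0359]), 0.62)]
wrist catch_top [(array([ 0.467 , -0.086 ,  0.0234]), 0.97)]
wrist olive_jar []
wrist jar_a [(array([ 0.4343, -0.1653,  0.0283]), 0.76), (array([ 0.4692, -0.0526,  0.0356]), 0.73), (array([ 0.4941, -0.1734,  0.031 ]), 0.66)]
top spice_stand []
top tray_edge []
top push_bar []
top catch_top []
top olive_jar []
top jar_a []
[-3.15737845e-01  2.82854703e-01  1.70366573e+00 -2.45892945e-05
  1.15504352e+00 -2.92098478e-01]
```

View pics/wrist2.png

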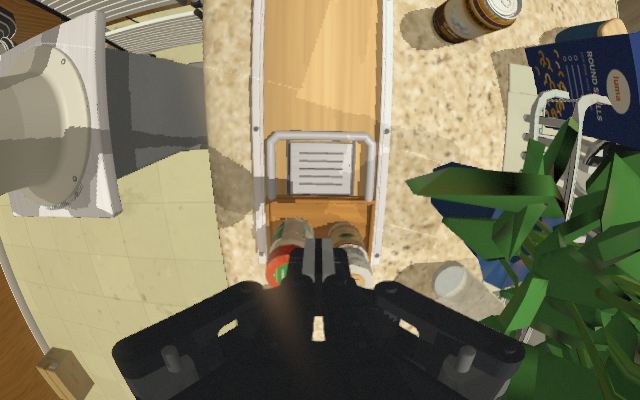

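```bash
cat >> h.py <<'E'
def rectify(im,z,x0,x1,y0,y1,s):  # image: right=+x, up=+y ; s px per m
    gx,gy=np.meshgrid(np.arange(x0,x1,1/s),np.arange(y1,y0,-1/s))
    P=np.stack([gx,gy,np.full_like(gx,z)],-1)@im["R"].T+im["t"]
    r=np.hypot(P[...,0],P[...,1]);th=np.arctan2(r,P[...,2]);f=im["K"][0,0]
    return cv2.remap(im["frame"],(im["K"][0,2]+f*th*P[...,0]/r).astype(np.float32),(im["K"][1,2]+f*th*P[...,1]/r).astype(np.float32),cv2.INTER_LINEAR)
E
python3 - <<'E'
from h import *
im=imaging.get_image("wrist")
a=rectify(im,.033,.37,.57,-.13,.12,2000)
b=rectify(im,.036,.37,.57,-.13,.12,2000)
for k in range(0,400,20): cv2.line(a,(k,0),(k,3 if k%100 else 12),(0,0,255),1)
for k in range(0,500,20): cv2.line(a,(0,k),(3 if k%100 else 12,k),(0,0,255),1)
cv2.imwrite("pics/r.png",np.hstack([a,b]))
E
```

```text
(no output)
```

View pics/r.png

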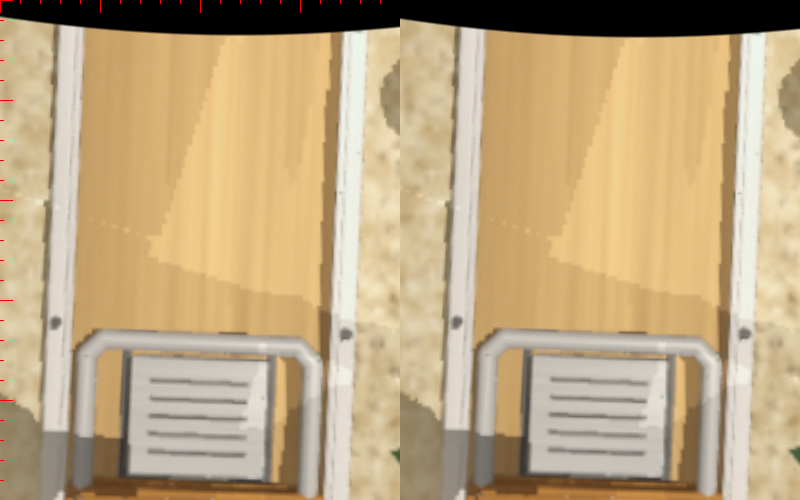

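>>> {"name": "move_arm", "arguments": {
  "increments": [
    [0,[5,1,20],[0,0,1]],
    [0,[10,3,50],[0,0,1]],
    [0,[10,3,85],[0,0,1]],
    [0,[10,3,120],[0,0,1]],
    [0,[10,3,145],[0,0,1]],
    [0,[10,3,160],[0,0,1]],
    [0,[10,3,167],[0,0,1]],
    [0,[10,3,167],[0,0,1]],
    [0,[10,3,167],[0,0,1]]
  ]
}}

```text
time: 4.55
tool_pos: [0.4695, -0.0797, 0.0559]
tool_rot: [3.141, 0.0, 1.53]
ft_force: [0.6, 0.7, -0.7]
opening: -0.0001
gripper_force: 0.0
```

```bash
python3 - <<'E'
from h import *
im=imaging.get_image("wrist"); cv2.imwrite("pics/w3.png",im["frame"])
for n in ("push_bar","catch_top","tray_edge"): print(n,world(n,"wrist",im)[:2])
print(ctrl.sense()["ft_force"])
E
```

```text
push_bar [(array([ 0.4701, -0.0527,  0.0345]), 0.55)]
catch_top [(array([ 0.4706, -0.0868,  0.0253]), 0.77)]
tray_edge []
[0.54527575 0.09287109 1.15528948]
```

View pics/w3.png

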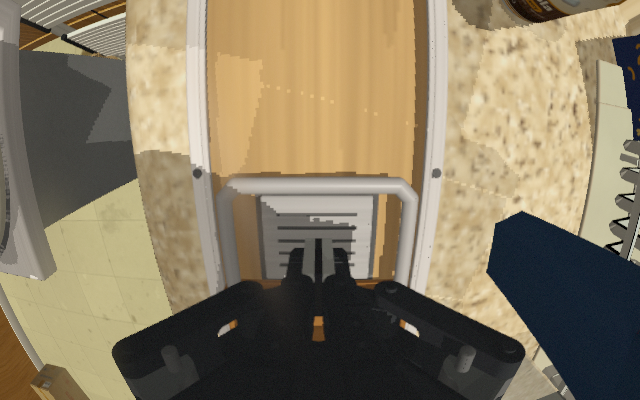

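>>> {"name": "move_arm", "arguments": {
  "increments": [
    [0,[0,0,4],[0,0,0]],
    [0,[0,0,8],[0,0,0]],
    [0,[0,0,11],[0,0,0]],
    [0,[0,0,13],[0,0,0]],
    [0,[0,0,15],[0,0,0]],
    [0,[0,0,17],[0,0,0]],
    [0,[0,0,18],[0,0,0]],
    [0,[0,0,18],[0,0,0]],
    [0,[0,0,18],[0,0,0]]
  ]
}}

```text
time: 5.65
tool_pos: [0.4691, -0.0795, 0.0373]
tool_rot: [3.142, 0.0, 1.53]
ft_force: [0.2, -0.1, -0.1]
opening: 0.0001
gripper_force: 0.0
```

```bash
python3 - <<'E'
from h import *
im=imaging.get_image("wrist"); cv2.imwrite("pics/w4.png",im["frame"][150:350,180:460].repeat(2,0).repeat(2,1))
print(world("catch_top","wrist",im)[:2])
s=ctrl.sense();print(s["ft_force"],s["wrist_torque"],s["joint_torque"],s["tool_pos"])
E
```

```text
[]
[-0.44549689  0.46877953  0.73896786] [ 0.0165056  -0.00652409 -0.03263281] [-7.02419158e-03 -7.38181615e+01 -1.64917624e+01 -3.01969876e-04
  3.60515505e-04 -4.53136664e-06] [ 0.46917041 -0.0795666   0.03737891]
```

View pics/w4.png

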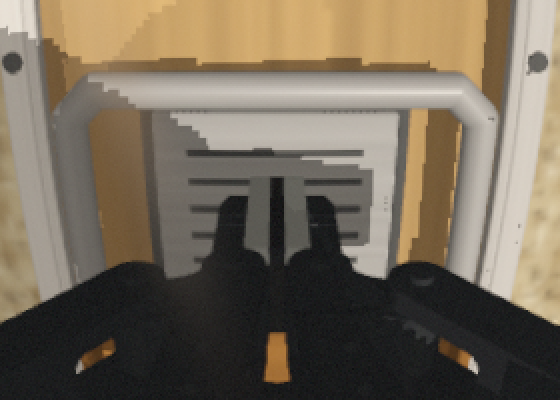

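>>> {"name": "move_arm", "arguments": {
  "increments": [
    [0,[0,0,1],[0,0,0]],
    [0,[0,0,2],[0,0,0]],
    [0,[0,0,3],[0,0,0]],
    [0,[0,0,3],[0,0,0]]
  ]
}}

```text
time: 6.15
tool_pos: [0.469, -0.0795, 0.0341]
tool_rot: [-3.141, -0.0, 1.53]
ft_force: [-0.0, -0.1, -0.3]
opening: -0.0004
gripper_force: 0.0
```

>>> {"name": "move_arm", "arguments": {
  "increments": [
    [0,[0,0,1],[0,0,0]],
    [0,[0,0,2],[0,0,0]],
    [0,[0,0,3],[0,0,0]],
    [0,[0,0,3],[0,0,0]]
  ]
}}

```text
time: 6.55
tool_pos: [0.469, -0.0795, 0.0311]
tool_rot: [-3.141, -0.0, 1.53]
ft_force: [1.2, -0.3, -0.1]
opening: 0.0002
gripper_force: 0.0
```

>>> {"name": "move_arm", "arguments": {
  "increments": [
    [0,[0,0,1],[0,0,0]],
    [0,[0,0,2],[0,0,0]],
    [0,[0,0,3],[0,0,0]],
    [0,[0,0,3],[0,0,0]]
  ]
}}

```text
time: 6.95
tool_pos: [0.469, -0.0795, 0.0282]
tool_rot: [-3.141, -0.0, 1.53]
ft_force: [0.3, -0.3, 0.3]
opening: 0.0001
gripper_force: 0.0
```

>>> {"name": "move_arm", "arguments": {
  "increments": [
    [0,[0,0,1],[0,0,0]],
    [0,[0,0,2],[0,0,0]],
    [0,[0,0,3],[0,0,0]],
    [0,[0,0,3],[0,0,0]]
  ]
}}

```text
time: 7.35
tool_pos: [0.469, -0.0795, 0.0251]
tool_rot: [-3.141, -0.0, 1.53]
ft_force: [-0.0, 0.7, -0.6]
opening: -0.0002
gripper_force: 0.0
```

```bash
python3 - <<'E'
from h import *
im=imaging.get_image("wrist"); cv2.imwrite("pics/w5.png",im["frame"][150:350,180:460].repeat(2,0).repeat(2,1))
s=ctrl.sense();print(s["ft_force"],s["wrist_torque"],s["joint_torque"],s["tool_pos"])
E
```

```text
[0.2172241  0.09650453 0.27889097] [-0.01561196 -0.0022805   0.07631447] [-3.59636317e-03 -7.45025969e+01 -1.51587313e+01 -5.58240447e-05
 -3.94307775e-02  1.25056590e-04] [ 0.46902399 -0.07952451  0.02521169]
```

View pics/w5.png

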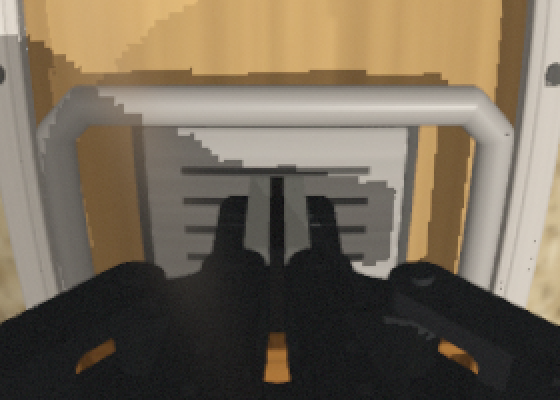

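>>> {"name": "move_arm", "arguments": {
  "increments": [
    [0,[0,0,1],[0,0,0]],
    [0,[0,0,2],[0,0,0]],
    [0,[0,0,3],[0,0,0]],
    [0,[0,0,3],[0,0,0]]
  ]
}}

```text
time: 7.8
tool_pos: [0.469, -0.0795, 0.0221]
tool_rot: [-3.141, -0.0, 1.53]
ft_force: [0.6, -0.4, -0.2]
opening: 0.0002
gripper_force: 0.0
```

>>> {"name": "move_arm", "arguments": {
  "increments": [
    [0,[0,0,1],[0,0,0]],
    [0,[0,0,2],[0,0,0]],
    [0,[0,0,3],[0,0,0]],
    [0,[0,0,3],[0,0,0]]
  ]
}}

```text
time: 8.2
tool_pos: [0.4691, -0.0795, 0.0192]
tool_rot: [-3.141, -0.0, 1.53]
ft_force: [-1.0, -0.3, -0.7]
opening: -0.0003
gripper_force: 0.0
```

```bash
python3 - <<'E'
from h import *
im=imaging.get_image("wrist"); f=im["frame"][150:350,180:460].repeat(2,0).repeat(2,1)
i2=imaging.get_image("scene")["frame"]
i3=imaging.get_image("top")["frame"]
g=i2[150:300,260:460].repeat(2,0).repeat(2,1)
cv2.imwrite("pics/w6.png",np.vstack([np.hstack([f,np.zeros((400,120,3),np.uint8)])[:300],np.hstack([g,i3[150:450,200:600]])[:, :680]]))
s=ctrl.sense();print(s["ft_force"],s["joint_torque"],s["tool_pos"],s["qpos"])
E
```

```text
Traceback (most recent call last):
ValueError: all the input array dimensions except for the concatenation axis must match exactly, but along dimension 0, the array at index 0 has size 300 and the array at index 1 has size 250
```

>>> {"name": "move_arm", "arguments": {
  "increments": [
    [0,[0,0,1],[0,0,0]],
    [0,[0,0,2],[0,0,0]],
    [0,[0,0,3],[0,0,0]],
    [0,[0,0,3],[0,0,0]]
  ]
}}

```text
time: 8.75
tool_pos: [0.4691, -0.0795, 0.0162]
tool_rot: [-3.142, -0.0, 1.53]
ft_force: [-0.1, 0.5, 3.4]
opening: -0.0002
gripper_force: 2.0
```

```bash
python3 - <<'E'
from h import *
im=imaging.get_image("wrist");cv2.imwrite("pics/w7.png",im["frame"])
for n in ("push_bar","catch_top","tray_edge"): print(n,world(n,"wrist",im)[:2])
s=ctrl.sense();print(s["ft_force"],s["tool_pos"],s["qpos"],np.round(-im["R"].T@im["t"],4))
# fingertip pixel: dark gap column near principal x
f=im["frame"]
for r in range(215,265,2): print(r,f[r,[300,308,313,318,323,329,337]].mean(1).astype(int))
a=cv2.imread("pics/w3.png")
print("w3 same rows"); 
for r in range(225,255,2): print(r,a[r,[300,308,313,318,323,329,337]].mean(1).astype(int))
E
```

```text
push_bar [(array([ 0.472 , -0.0541,  0.035 ]), 0.95)]
catch_top []
tray_edge [(array([ 0.4702, -0.1246,  0.0218]), 0.81), (array([ 0.4697, -0.04  , -0.0007]), 0.7)]
[-0.88626748  0.50156125  3.75661953] [ 0.46913957 -0.07952654  0.01633209] [-2.93514258e-01  6.19278145e-01  1.90691339e+00  2.55565449e-05
  6.15300021e-01 -2.52487478e-01] [ 0.4728 -0.0035  0.1675]
215 [172 173 172 174 171 170 173]
217 [162 161 162 162 161 162 161]
219 [143 141 140 141 142 141 142]
221 [174 172 174 173 174 173 174]
223 [175 174 176 177 178 176 177]
225 [178 178 177 179 180 179 178]
227 [180 178 179 179 180 179 180]
229 [181 181 181 181 182 182 182]
231 [182 183 183 183 182 183 184]
233 [179 180 181 182 180 180 182]
235 [168 103 104 177 178 178 177]
237 [101 104 103 176 177 178 119]
239 [63 87 88 26 93 93 62]
241 [54 87 88 26 94 99 53]
243 [102  86  87  20  94  97 103]
245 [103  86  87  25  97  99 103]
247 [89 88 87 20 94 96 90]
249 [25 87 86 19 95 96 30]
251 [27 88 88 24 96 96 31]
253 [26 87 87 23 91 87 23]
255 [25 87 88 21 89 86 31]
257 [31 88 87 19 88 88 44]
259 [27 85 87 23 87 88 32]
261 [30 85 83 19 81 87 39]
263 [24 86 82 26 82 89 34]
w3 same rows
225 [107 107 108 109 108 108 109]
227 [56 57 59 61 59 58 57]
229 [68 66 66 67 68 70 71]
231 [108 109 109 108 108 108 108]
233 [107 109 110 108 106 107 108]
235 [106 106 106 106 106 106 107]
237 [105 105 106 106 106 105 105]
239 [83 94 94 27 95 96 79]
241 [56 91 88 23 97 99 61]
243 [105  90  90  22  97  98 106]
245 [105  89  89  25  97 100 104]
247 [92 90 91 26 98 98 91]
249 [26 89 88 22 99 98 29]
251 [24 90 89 22 98 99 24]
253 [25 88 89 24 94 98 27]
```

>>> {"name": "move_arm", "arguments": {
  "increments": [
    [0,[0,0,1],[0,0,0]],
    [0,[0,0,2],[0,0,0]],
    [0,[0,0,3],[0,0,0]],
    [0,[0,0,4],[0,0,0]],
    [0,[0,0,5],[0,0,0]],
    [0,[0,0,6],[0,0,0]],
    [0,[0,0,6],[0,0,0]]
  ]
}}

```text
time: 9.65
tool_pos: [0.4691, -0.0795, 0.0102]
tool_rot: [3.142, 0.0, 1.53]
ft_force: [-0.8, 0.6, 7.0]
opening: -0.0001
gripper_force: 3.3
```

```bash
python3 - <<'E'
from h import *
im=imaging.get_image("wrist");cv2.imwrite("pics/w8.png",im["frame"])
a=[ctrl.sense()["ft_force"]];imaging.get_image("wrist");a.append(ctrl.sense()["ft_force"]);print(np.round(a,1))
for c in ("wrist",):
  for n in ("push_bar","catch_top","tray_edge"): print(n,world(n,c,im)[:2])
E
```

```text
[[-0.3  0.8  6.2]
 [-1.1  0.9  6.3]]
push_bar [(array([ 0.4706, -0.0513,  0.0367]), 0.94)]
catch_top []
tray_edge [(array([ 0.4707, -0.1215,  0.022 ]), 0.79)]
```

View pics/w8.png

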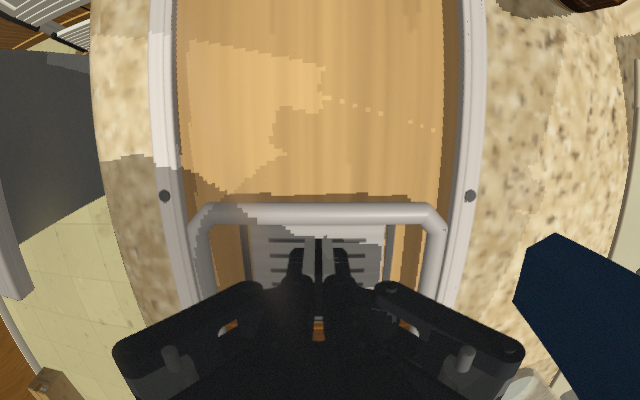

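>>> {"name": "move_arm", "arguments": {
  "increments": [
    [0,[2,0,0],[0,0,0]],
    [0,[4,0,0],[0,0,0]],
    [0,[6,0,0],[0,0,0]],
    [0,[8,0,0],[0,0,0]],
    [0,[10,0,0],[0,0,0]],
    [0,[11,0,0],[0,0,0]],
    [0,[12,0,0],[0,0,0]],
    [0,[13,0,0],[0,0,0]],
    [0,[14,0,0],[0,0,0]],
    [0,[15,0,0],[0,0,0]],
    [0,[15,0,0],[0,0,0]]
  ]
}}

```text
time: 11.0
tool_pos: [0.4702, -0.0649, 0.0104]
tool_rot: [3.141, 0.001, 1.53]
ft_force: [0.1, -4.1, 6.1]
opening: 0.0
gripper_force: 3.4
```

```bash
python3 - <<'E'
from h import *
im=imaging.get_image("wrist")
s=ctrl.sense();print(np.round(s["ft_force"],1),s["tool_pos"])
for n in ("push_bar","tray_edge"): print(n,world(n,"wrist",im)[:2])
E
```

```text
[ 0.1 -2.8  6.6] [ 0.47018592 -0.06491905  0.01038506]
push_bar [(array([ 0.4709, -0.0514,  0.0366]), 0.84)]
tray_edge [(array([ 0.4712, -0.122 ,  0.0226]), 0.8)]
```

>>> {"name": "move_arm", "arguments": {
  "increments": [
    [0,[1,0,0],[0,0,0]],
    [0,[2,0,0],[0,0,0]],
    [0,[3,0,0],[0,0,0]],
    [0,[4,0,0],[0,0,0]],
    [0,[5,0,0],[0,0,0]],
    [0,[6,0,0],[0,0,0]],
    [0,[7,0,0],[0,0,0]],
    [0,[7,0,0],[0,0,0]]
  ]
}}

```text
time: 11.95
tool_pos: [0.4705, -0.0579, 0.0104]
tool_rot: [3.141, 0.001, 1.53]
ft_force: [-0.1, -4.3, 5.9]
opening: 0.0001
gripper_force: 3.3
```

```bash
python3 - <<'E'
from h import *
im=imaging.get_image("wrist")
s=ctrl.sense();print(np.round(s["ft_force"],1),s["tool_pos"])
for n in ("push_bar","tray_edge"): print(n,world(n,"wrist",im)[:2])
E
```

```text
[ 0.2 -3.4  6.8] [ 0.47047979 -0.05792184  0.01038429]
push_bar [(array([ 0.4703, -0.0412,  0.0345]), 0.84)]
tray_edge [(array([ 0.4726, -0.1117,  0.0248]), 0.67)]
```

>>> {"name": "move_arm", "arguments": {
  "increments": [
    [0,[1,0,0],[0,0,0]],
    [0,[2,0,0],[0,0,0]],
    [0,[4,0,0],[0,0,0]],
    [0,[6,0,0],[0,0,0]],
    [0,[9,0,0],[0,0,0]],
    [0,[12,0,0],[0,0,0]],
    [0,[16,0,0],[0,0,0]],
    [0,[20,0,-1],[0,0,0]],
    [0,[24,0,-2],[0,0,0]],
    [0,[28,0,-2],[0,0,0]],
    [0,[32,0,-2],[0,0,0]],
    [0,[36,0,-2],[0,0,0]],
    [0,[40,0,-2],[0,0,0]],
    [0,[44,0,-2],[0,0,0]],
    [0,[48,0,-2],[0,0,0]],
    [0,[52,0,-2],[0,0,0]],
    [0,[55,0,-2],[0,0,0]],
    [0,[57,0,-2],[0,0,0]],
    [0,[59,0,-2],[0,0,0]],
    [0,[60,0,-2],[0,0,0]]
  ]
}}

```text
time: 14.1
tool_pos: [0.4723, 0.0025, 0.0123]
tool_rot: [-3.141, -0.0, 1.53]
ft_force: [-2.5, -4.2, -3.3]
opening: -0.0001
gripper_force: 2.1
```

```bash
python3 - <<'E'
from h import *
im=imaging.get_image("wrist")
s=ctrl.sense();print(np.round(s["ft_force"],1),s["tool_pos"])
for n in ("push_bar","tray_edge","jar_a","olive_jar"): print(n,world(n,"wrist",im)[:3])
E
```

```text
[-2.1 -1.9 -0.9] [0.47232587 0.00260665 0.0122663 ]
push_bar [(array([0.4744, 0.0153, 0.0358]), 0.81)]
tray_edge [(array([ 0.4714, -0.0561,  0.0235]), 0.93)]
jar_a []
olive_jar []
```

>>> {"name": "move_arm", "arguments": {
  "increments": [
    [0,[1,0,0],[0,0,0]],
    [0,[3,0,0],[0,0,0]],
    [0,[6,0,0],[0,0,0]],
    [0,[10,0,0],[0,0,0]],
    [0,[15,0,0],[0,0,0]],
    [0,[20,0,0],[0,0,0]],
    [0,[25,0,0],[0,0,0]],
    [0,[30,0,0],[0,0,0]],
    [0,[35,0,0],[0,0,0]],
    [0,[40,0,0],[0,0,0]],
    [0,[45,0,0],[0,0,0]],
    [0,[50,0,0],[0,0,0]],
    [0,[55,0,0],[0,0,0]],
    [0,[60,0,0],[0,0,0]],
    [0,[65,0,0],[0,0,0]],
    [0,[69,0,0],[0,0,0]],
    [0,[72,0,0],[0,0,0]],
    [0,[74,0,0],[0,0,0]],
    [0,[75,0,0],[0,0,0]],
    [0,[75,0,0],[0,0,0]]
  ]
}}

```text
time: 16.35
tool_pos: [0.4753, 0.0775, 0.0122]
tool_rot: [-3.141, -0.0, 1.53]
ft_force: [0.0, -0.5, 0.1]
opening: 0.0
gripper_force: 0.1
```

```bash
python3 - <<'E'
from h import *
im=imaging.get_image("wrist")
s=ctrl.sense();print(np.round(s["ft_force"],1),s["tool_pos"])
for n in ("push_bar","tray_edge","jar_a","olive_jar"): print(n,world(n,"wrist",im)[:3])
E
```

```text
[-0.3  0.1 -0.8] [0.47498312 0.07752269 0.01216417]
push_bar [(array([0.4754, 0.0935, 0.0355]), 0.88)]
tray_edge [(array([0.4744, 0.0217, 0.0239]), 0.65)]
jar_a []
olive_jar [(array([0.4986, 0.206 , 0.0022]), 0.76)]
```

>>> {"name": "move_arm", "arguments": {
  "increments": [
    [0,[1,0,0],[0,0,0]],
    [0,[2,0,0],[0,0,0]],
    [0,[3,0,0],[0,0,0]],
    [0,[4,0,0],[0,0,0]],
    [0,[5,0,0],[0,0,0]],
    [0,[6,0,0],[0,0,0]],
    [0,[7,0,0],[0,0,0]],
    [0,[8,0,0],[0,0,0]],
    [0,[9,0,0],[0,0,0]],
    [0,[10,0,0],[0,0,0]],
    [0,[11,0,0],[0,0,0]],
    [0,[12,0,0],[0,0,0]],
    [0,[12,0,0],[0,0,0]]
  ]
}}

```text
time: 17.9
tool_pos: [0.4764, 0.0895, 0.0124]
tool_rot: [3.141, -0.0, 1.53]
ft_force: [-0.1, 1.4, -0.1]
opening: -0.0
gripper_force: 0.0
```

Creep until the stop is felt.

>>> {"name": "move_arm", "arguments": {
  "increments": [
    [0,[0.5,0,0],[0,0,0]],
    [0,[1,0,0],[0,0,0]],
    [0,[1.5,0,0],[0,0,0]],
    [0,[2,0,0],[0,0,0]],
    [0,[2,0,0],[0,0,0]]
  ]
}}

```text
time: 18.4
tool_pos: [0.4762, 0.0914, 0.0123]
tool_rot: [3.142, -0.0, 1.53]
ft_force: [-0.5, -1.0, 0.1]
opening: 0.0001
gripper_force: 0.2
```

```bash
python3 - <<'E'
from h import *
im=imaging.get_image("wrist")
s=ctrl.sense();print(np.round(s["ft_force"],1),s["tool_pos"])
for n in ("push_bar","tray_edge"): print(n,world(n,"wrist",im)[:3])
E
```

```text
[-0.3 -0.7  0.1] [0.47606872 0.09135322 0.01228583]
push_bar [(array([0.4746, 0.104 , 0.0331]), 0.94)]
tray_edge [(array([0.4756, 0.0336, 0.0213]), 0.71)]
```

>>> {"name": "move_arm", "arguments": {
  "increments": [
    [0,[0.5,0,0],[0,0,0]],
    [0,[1,0,0],[0,0,0]],
    [0,[1.5,0,0],[0,0,0]],
    [0,[1.5,0,0],[0,0,0]]
  ]
}}

```text
time: 18.95
tool_pos: [0.4761, 0.0929, 0.0122]
tool_rot: [-3.141, -0.0, 1.53]
ft_force: [-0.7, -0.1, 0.1]
opening: 0.0003
gripper_force: 0.3
```

>>> {"name": "move_arm", "arguments": {
  "increments": [
    [0,[0.5,0,0],[0,0,0]],
    [0,[1,0,0],[0,0,0]],
    [0,[1.5,0,0],[0,0,0]],
    [0,[2,0,0],[0,0,0]]
  ]
}}

```text
time: 19.35
tool_pos: [0.4761, 0.0938, 0.0122]
tool_rot: [-3.141, 0.001, 1.53]
ft_force: [-0.3, -24.9, 0.3]
opening: 0.0
gripper_force: 12.0
```

```bash
python3 - <<'E'
from h import *
im=imaging.get_image("wrist")
s=ctrl.sense();print(np.round(s["ft_force"],1),s["tool_pos"])
for c in ("wrist","scene","top"):
  if c!="wrist": im=imaging.get_image(c)
  for n in ("push_bar","tray_edge","catch_top","jar_a"): print(c,n,world(n,c,im)[:3])
E
```

```text
[ -0.3 -20.5   1.5] [0.47607057 0.09370058 0.01223253]
wrist push_bar [(array([0.4801, 0.1097, 0.0358]), 0.93)]
wrist tray_edge [(array([0.4789, 0.0361, 0.0245]), 0.87)]
wrist catch_top []
wrist jar_a []
scene push_bar [(array([ 0.4409, -0.0117,  0.0329]), 0.68), (array([0.477 , 0.111 , 0.0376]), 0.62)]
scene tray_edge [(array([0.4749, 0.0382, 0.0247]), 0.55)]
scene catch_top [(array([ 0.4727, -0.0914,  0.0311]), 0.66)]
scene jar_a [(array([ 0.5014, -0.0147,  0.0297]), 0.94), (array([ 0.4434, -0.0096,  0.0332]), 0.92), (array([ 4.232e-01, -2.716e-01,  1.000e-04]), 0.67)]
top push_bar []
top tray_edge [(array([0.4747, 0.0409, 0.0259]), 0.91)]
top catch_top [(array([ 0.4688, -0.0923,  0.0291]), 0.68)]
top jar_a [(array([ 4.255e-01, -2.731e-01, -1.000e-04]), 0.95), (array([ 0.502 , -0.0175,  0.0309]), 0.79), (array([ 0.4444, -0.0069,  0.0311]), 0.76)]
```

>>> {"name": "move_arm", "arguments": {
  "increments": [
    [0,[-2,0,0],[0,0,0]],
    [0,[-5,0,0],[0,0,0]],
    [0,[-8,0,0],[0,0,0]],
    [0,[-8,0,-5],[0,0,0]],
    [0,[-8,0,-20],[0,0,0]],
    [0,[-8,0,-45],[0,0,0]],
    [0,[-8,0,-80],[0,0,0]],
    [0,[-8,0,-120],[0,0,0]],
    [0,[-8,0,-160],[0,0,0]],
    [0,[-8,0,-190],[0,0,0]],
    [0,[-8,0,-205],[0,0,0]],
    [0,[-8,0,-210],[0,0,0]],
    [0,[-8,0,-210],[0,0,0]],
    [0,[-8,0,-210],[0,0,0]]
  ]
}}

```text
time: 21.5
tool_pos: [0.4754, 0.0868, 0.2214]
tool_rot: [-3.14, 0.0, 1.53]
ft_force: [-0.2, 0.2, -0.1]
opening: 0.0
gripper_force: 0.0
```

```bash
python3 - <<'E'
from h import *
s=ctrl.sense();print(np.round(s["ft_force"],1),s["tool_pos"])
for c in ("wrist","scene","top"):
  im=imaging.get_image(c); cv2.imwrite(f"pics/end_{c}.png",im["frame"])
  for n in ("push_bar","tray_edge","catch_top","jar_a","olive_jar","garlic","soda_can"): print(c,n,world(n,c,im)[:3])
E
```

```text
[-0.2  0.2 -0.1] [0.47535373 0.08683103 0.22139421]
wrist push_bar [(array([0.4759, 0.11  , 0.0364]), 0.68)]
wrist tray_edge [(array([0.478 , 0.0339, 0.0223]), 0.76), (array([ 0.4985, -0.015 ,  0.0322]), 0.48)]
wrist catch_top []
wrist jar_a [(array([ 0.4417, -0.0055,  0.0255]), 0.74), (array([ 0.5024, -0.0146,  0.0301]), 0.55)]
wrist olive_jar [(array([0.5017, 0.2064, 0.0029]), 0.94)]
wrist garlic []
wrist soda_can [(array([ 0.6372,  0.0874, -0.0019]), 0.72)]
scene push_bar []
scene tray_edge [(array([0.4743, 0.0359, 0.0231]), 0.66)]
scene catch_top [(array([ 0.4708, -0.0913,  0.0294]), 0.91)]
scene jar_a [(array([ 0.5238, -0.2873, -0.0007]), 0.91), (array([ 0.5006, -0.0151,  0.0291]), 0.9), (array([ 0.4414, -0.0104,  0.0315]), 0.66)]
scene olive_jar [(array([0.4028, 0.3037, 0.0048]), 0.23)]
scene garlic [(array([0.4022, 0.3035, 0.004 ]), 0.78), (array([ 0.5002, -0.0156,  0.0281]), 0.67)]
scene soda_can []
top push_bar []
top tray_edge []
top catch_top []
top jar_a [(array([ 0.426, -0.272, -0.003]), 0.63), (array([ 0.5236, -0.2859,  0.002 ]), 0.44)]
top olive_jar []
top garlic []
top soda_can []
```

Tray locked at the far stop, catch up, jars standing, bystanders unmoved, arm clear.

```bash
python3 -c "
from h import *
print(workorder.job_done())"
```

```text
the job is handed in; nothing more can be done
None
```

The job is handed in at about 22 s on the robot's clock, no verdict came back: the tray was pushed onto the far stop (25 N felt there), the networks place the catch up behind it, the jars upright in the tray and the olive jar, garlic and can unmoved, and the arm is clear.

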